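# Refasten the flat lap's cover and check its disc

## Task

The cover panel of the flat lap is loose: take the screw key from its wooden block and turn both slotted panel screws, the upright one on the deck and the one on the sloping front, clockwise until they are fully home, using only the key on them. Stand the key back in its block, seated on its flange, and then, with the key put away, give the lap disc a good spin by pushing its three-armed nut, and let it coast on by itself, out of your hand, until it has made at least one full turn. Leave the other things on the bench where they are.

Things in the scene. Friction and masses are not known exactly. Their poses are not given: they have to be found in the camera images.
- lap: The flat lap, a grey housing fixed to the bench, 245 (x) by 280 mm (y). Origin on the bench, x from its sloping front to its back, z up. Deck 85 mm high for x = -50 to +110 mm; in front of it the top slopes down at 35 degrees to 25 mm high at x = -135 mm. Yaw -90 degrees, give or take 15: the slope faces the robot's left, and the metal cover panel with the two screws is on the side nearer the robot.
- screw_top_head (a point): Centre of the top face of the upright screw's head, on the deck (99 mm above the bench; lap x +40, y -82 mm). Round steel head 44 mm across, 13 mm high, with a straight open slot 8.5 mm wide and 9 mm deep across it. This frame turns with the head: x along the slot, z out of the head along the screw's axis (straight up).
- screw_slope_head (a point): The same for the screw on the sloping front (lap y -82 mm): x along the slot, z out of the head, square to the slope, so leaning 35 degrees from vertical to the lap's front. Head and slot have the same sizes; the key has to be leant with it.
- screw_top (a joint): Turn of the upright screw, rad: grows clockwise seen from outside the head; 1.57 is fully home against a stop, the slot then lying along the lap's y and in line with the two black tick marks on the panel. Starts between 0.15 and 0.6. Turns with about 0.08 N m of friction and stays where it is left.
- screw_slope (a joint): The same for the screw on the sloping front; home at 1.57, in line with its two tick marks.
- key: The screw key (0.14 kg), 131 mm long, standing blade down in its block. Origin at the middle of the blade's tip, z up along the shank to the handle. Flat steel blade 26 mm wide along x, 3.5 mm thick along y, 16 mm long; round shank 12 mm; square steel flange 52 x 52 mm from z = 55 to 61 mm; dark wooden handle 30 mm (x) by 22 mm (y) with flat sides, from z = 61 to 131 mm. A half turn about z changes nothing.
- block: The key's wooden block, fixed, 80 x 80 mm and 60 mm high, origin on the bench under its centre, z up. A square pocket 36 x 36 mm goes down through its middle, its sides along x and y. The key hangs in it by the flange, which rests on the block's top, with the blade's tip 5 mm above the bench. It stands left or right of the lap, its place taken on the other side by a black charcoal block 30 mm high.
- disc_nut (a point): Point on the axis, level with the top of the arms of the three-armed black nut on the lap disc (132 mm above the bench). The disc is aluminium, 150 mm across, its top 110 mm above the bench, turning on an upright axis. The nut's three arms are 120 degrees apart, reach 44 mm from the axis, are 14 mm wide and stand 22 mm high, from the disc up to the height of this point; the hub, 28 mm across, rises 4 mm higher. This frame turns with the disc: x along one arm, z up.
- disc (a joint): Turn of the disc, rad, counter-clockwise from above, counted over many turns; starts between -0.5 and 0.5. It runs almost free: let go at 4 rad/s it coasts for several turns.
- charcoal: Bystander, loose, to be left alone: black charcoal block 100 x 65 x 30 mm.
- white_jar: Bystander, loose, to be left alone: white plastic jar 60 mm across, 100 mm high.
- glass_jar: Bystander, loose, to be left alone: glass jar 64 mm across, 85 mm high.
- mandrel: Bystander, loose, to be left alone: steel ring mandrel with wooden handle lying to the right of the lap, 190 mm long, 24 mm high.
- fire_brick: Bystander, loose, to be left alone: pale soldering tile 90 x 90 x 22 mm.
- sort_tray: Bystander, loose, to be left alone: white divided tray 90 x 160 x 22 mm.
Not all that is in view belongs to the job. What is shaped like the block but red is not meant.

How it is judged:
On the way, in this order (a step that is already met when the one before it is completed fails the run):
1. the key is lifted out of its block (z of key in the frame of block above 0.07 m), for 0.1 s.
2. one of the two screws is turned home (1.45 rad or more) (value of joint any of screw_top, screw_slope above 1.45 rad), for 0.1 s.
3. both screws are home (value of joint each of screw_top, screw_slope above 1.45 rad), for 0.2 s.
4. the key stands in its block again, let go (horizontal distance between key and block below 0.02 m and angle between key's own z axis and vertical below 0.12 rad and z of key in the frame of block below 0.009 m and linear speed of key below 0.03 m/s and contact force between key and the fingers below 0.1 N), for 0.2 s.
5. the disc spins on its own at more than 1.5 rad/s, untouched, for half a second ((velocity of joint disc above 1.5 rad/s or velocity of joint disc below -1.5 rad/s) and contact force between disc and anything else below 0.05 N), for 0.5 s.
At the end, for the whole second after the job is handed in: Both screws stand at 1.45 rad or more, the key stands upright (within 7 degrees) in its block, seated to within 4 mm on its flange, let go and still, and the disc has been turned past 5.7 rad either way from its zero (it may still be turning) (all of step 3 and all of step 4 and (value of joint disc above 5.7 rad or value of joint disc below -5.7 rad)); the robot touches nothing.
It fails at once if the gripper itself touches a screw head (the screws are turned with the key) (contact force between the fingers and screw_top above 2 N or contact force between the fingers and screw_slope above 2 N).
It fails at once if another thing on the bench is moved by more than 30 mm (distance of any of charcoal, white_jar, glass_jar, mandrel, fire_brick, sort_tray from where it was at the start of the episode above 0.03 m).
It also fails if it takes over 72 s, if anything falls off the work surface, if the arm or the gripper's body presses on something with over 40 N, if the wrist force passes 120 N, or if a joint passes its speed limit or range.

## Robot

A 7-joint arm with a two-finger parallel gripper is mounted at the origin on the work surface. World frame = base frame: x ahead of the robot, y to its left, z up, the work surface at z = 0. Lengths are in m, angles in rad, forces in N, time in s.
With the tool pointing down it reaches from about 0.4 to 0.85 m from the base axis. Payload 10.4 kg.
Tool frame: the origin (TCP) lies at the very end of the fingers, on their centre line; the grasp point (between the pads) lies 19 mm behind it; z points along the fingers, y is the line along which they close (so a half turn about z gives the same grasp; the last joint's range is limited). The gripper opens to 87 mm and grips with 3 to 60 N. Pads are 19 mm wide; open, the fingers measure 117 mm over their backs; the gripper's body (75 mm by 190 mm) begins 51 mm behind the grasp point.
Start: joints at [-1.252, 0.332, -0.065, 1.46, 0.022, 1.35, -0.088], TCP at [0.209, 0.589, 0.223] pointing down, gripper open.
Joint ranges: [-2.6, 2.6], [-0.5, 2.12], [-1.47, 1.34], [0.16, 2.42], [-1.27, 4.41], [0.06, 2.06], [-2.6, 2.6]. Speed limits (rad/s): [2.22, 2.22, 2.79, 2.79, 3.14, 3.14, 3.14].

## Interface

Orientations are given as a unit quaternion [x, y, z, w].
In Python, from bench import * gives the robot as it stands.
- The arm moves only by the tool step_arm, never from a script. Its arguments are lists of equal length, an entry for each row: "delta_pos": the shift along the world's x, y, z in units of 25 mm (1.0 is 25 mm), a list of three; "turn": the turn about the world's z in units of 0.12 rad (1.0 is 0.12 rad). In form: {"delta_pos": [[tx, ty, tz], ...], "turn": [turn, ...]}. A call has 1 to 12 rows; each row shifts and turns the commanded pose from where the row before left it; what a row does not reach is not made up. A row lasts 1/10 s, in which the tool goes at most 50 mm and 8.59 degrees, less where a joint would pass 70% of its speed; a pose out of reach is approached as far as the arm can. A call with a number of a shift or a turn outside -1 to 1 is refused whole. A call with a gripper value outside its range is refused whole. "grip" is the closure, from 0 (fully open) to 1 (shut), set as the call begins (left out, the last holds). The fingers move at their own pace and stop on an object; "newtons" is the grip in N (left out, the last holds). Time passes only in rows, so rows that do not move let the fingers close. It gives the time, the measured TCP pose, the force, the opening and the grip force at its end, in the units of the state.
- read_state(): the state, without advancing time (a new reading comes with each control period).
- camera(name): name is "scene" or "side" or "wrist"; returns a dict with "image" (384x512x3 uint8, red, green, blue), "z_map" (384x512 float32, m along the optical axis (not along the pixel's ray), 0 where there is no reading), "mtx" (3x3 intrinsics, pixels), "view" (4x4, takes a point from world to camera coordinates). Camera axes: x right, y up, looking along -z (the intrinsics and any distortion apply to the point x, -y, -z); pixel columns grow to the right and rows downward; lengths in m; the calibration is good to about 2 mm. The wrist camera is an equidistant fisheye: a pixel r from the principal point sees the ray r / f radians off the axis. A picture is of the moment at which its call begins.
- close_job(): hands the job in; it is judged then, once.
The state is a dict: "time": time; "joint_positions": joint angles; "joint_vel": joint speeds; "joint_torque": joint torques, N m; "ee_pos": TCP position; "eef_rot": TCP orientation; "ft_force": force on the tool from outside, world axes, zero at the start; "torque": the same for the moment, N m; "width": finger opening in m; "grip_force": force on a finger pad.
Only numpy, scipy, OpenCV 4.12 (cv2) and the standard library are available. Lean on these libraries where they do the work, as an engineer would, in place of code of your own. Each camera call takes 0.05 s, during which the arm holds its last target. There are 200 camera calls.

## Working session

There is one attempt and no reset: what is moved stays moved. The work goes in short steps, Python scripts to look and compute and a tool call to move; the robot and the scene stay as the last step left them, time stands still between calls to the robot, and variables do not carry over. Pictures are saved under pics/ and viewed, at most 10 in all, crops included, and the job is handed in when it is done.

Besides the shell and the picture viewer there is one more tool, called by a JSON object that holds its "method" and its "body". step_arm: Moves the arm, as the interface text tells. Shifts and turns lie within -1 to 1; 1 stands for 25 mm of shift or 0.12 rad of turn. Its arguments: {"type":"object","properties":{"delta_pos":{"type":"array"},"turn":{"type":"array"},"grip":{"type":"number"},"newtons":{"type":"number"}},"required":["delta_pos","turn"]}

```bash
mkdir -p pics; ls; cat > h.py <<'E'
from bench import *
import numpy as np, cv2
def grab(n,tag):
    c=camera(n); cv2.imwrite(f'pics/{tag}.png',c['image'][:,:,::-1]); np.savez(f'{tag}.npz',**c); return c
def cloud(c):   # world point per pixel (pinhole)
    K,V,z=c['mtx'],c['view'],c['z_map']
    v,u=np.mgrid[:z.shape[0],:z.shape[1]]
    P=np.stack([(u-K[0,2])/K[0,0]*z,-(v-K[1,2])/K[1,1]*z,-z,np.ones_like(z)],-1)
    W=P@np.linalg.inv(V).T
    W[z==0]=np.nan
    return W[...,:3]
E
python3 - <<'E'
from h import *
a=grab('scene','s0');b=grab('side','d0')
for c in(a,b): print(np.round(c['mtx'],1).tolist(),np.round(c['view'],3).tolist(),(c['z_map']==0).mean())
cv2.imwrite('pics/a.png',np.vstack([a['image'][:,:,::-1],b['image'][:,:,::-1]])[:, :] if 0 else np.hstack([cv2.resize(a['image'],(400,300)),cv2.resize(b['image'],(400,300))])[:,:,::-1])
print(read_state())
E
```

```text
pics
[[383.5, 0.0, 254.5], [0.0, 383.5, 187.9], [0.0, 0.0, 1.0]] [[-0.729, 0.684, 0.006, 0.361], [-0.578, -0.62, 0.531, 0.228], [0.367, 0.384, 0.847, -1.402], [0.0, 0.0, 0.0, 1.0]] 0.0038909912109375
[[442.3, 0.0, 259.4], [0.0, 442.3, 190.6], [0.0, 0.0, 1.0]] [[0.914, -0.406, 0.01, -0.462], [0.212, 0.497, 0.841, -0.168], [-0.346, -0.767, 0.54, -1.268], [0.0, 0.0, 0.0, 1.0]] 0.004150390625
{'time': 0.1, 'joint_positions': array([-1.25160393,  0.33281895, -0.06470539,  1.46083282,  0.02162166,
        1.34992314, -0.08851015]), 'joint_vel': array([-0.00120005, -0.00202555,  0.00073198, -0.00174104,  0.00101146,
        0.00033913, -0.00160161]), 'joint_torque': array([ 5.31198857e-04, -6.24545145e+01,  2.39268620e-02, -3.90721893e+01,
       -6.14908431e-02,  3.63132334e-02,  2.76507529e-05]), 'ee_pos': array([0.20937719, 0.58852013, 0.22183882]), 'eef_rot': array([ 1.70056458e-01,  9.85434111e-01, -6.39078259e-04, -7.10395869e-05]), 'ft_force': array([-0.65478064, -0.34850941, -0.07835907]), 'torque': array([-0.03417875, -0.00782099, -0.03088815]), 'grip_force': 0.0, 'width': 0.08727893712766296}
```

View pics/s0.png

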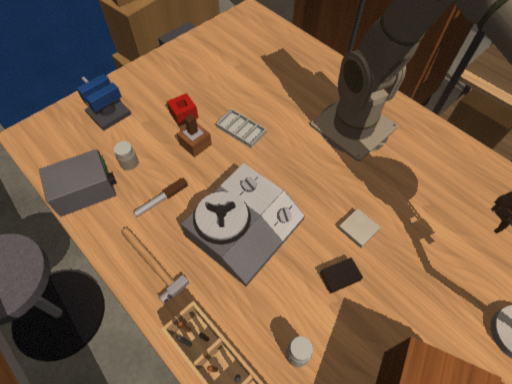

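View pics/d0.png

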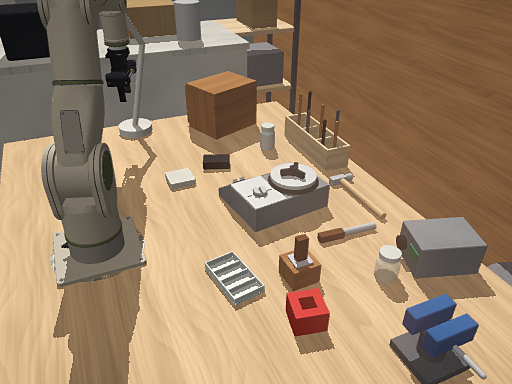

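```bash
cat > m.py <<'E'
from h import *
for n in('s0','d0'):
    c=dict(np.load(n+'.npz')); W=cloud(c); I=c['image'].astype(int); hsv=cv2.cvtColor(c['image'],cv2.COLOR_RGB2HSV).astype(int)
    x,y,z=W[...,0],W[...,1],W[...,2]
    def box(m,name):
        k,l,st,ce=cv2.connectedComponentsWithStats(m.astype(np.uint8))
        for i in range(1,k):
            if st[i,4]>15:
                p=W[l==i]; r=cv2.minAreaRect((p[:,:2]*1000).astype(np.float32))
                print(n,name,st[i].tolist(),np.round(p.mean(0),4),'rect',np.round(r[0],1),np.round(r[1],1),round(r[2],1),'z',np.round(np.percentile(p[:,2],[2,98]),3))
    reg=(x>.3)&(x<.9)&(y>-.5)&(y<.3)
    gray=hsv[...,1]<70
    box(reg&(abs(z-.085)<.005)&(x<.75)&gray,'deck')
    box(reg&(abs(z-.066)<.006)&gray&(y<-.15),'flange')
    box(reg&(z>.126)&(z<.145),'high')
    box(reg&(abs(z-.099)<.004)&gray,'head')
    box(reg&(abs(z-.06)<.005)&~gray,'blk')
    box(reg&(abs(z-.110)<.005)&gray,'disc')
E
python3 m.py; cat > p.py <<'E'
from h import *
E
python3 - <<'E'
import cv2
a=cv2.imread('pics/s0.png')[90:290,130:330]; cv2.imwrite('pics/s0c.png',cv2.resize(a,(600,600),interpolation=cv2.INTER_CUBIC))
E
```

```text
s0 deck [114, 141, 18, 15, 191] [ 0.6928 -0.4124  0.0854] rect [ 692.3 -412.9] [52.7 55. ] 84.9 z [0.081 0.09 ]
s0 deck [181, 164, 106, 97, 2410] [0.555  0.0103 0.0863] rect [ 5.726e+02 -1.000e-01] [280.  176.6] 7.6 z [0.081 0.09 ]
s0 flange [183, 128, 20, 13, 109] [ 0.4828 -0.3173  0.0665] rect [ 477.4 -326. ] [52.1 50.4] 88.6 z [0.061 0.071]
s0 flange [117, 150, 17, 11, 45] [ 0.6976 -0.3939  0.0643] rect [ 696.9 -395.8] [24.4 50.9] 76.2 z [0.06  0.071]
s0 flange [108, 177, 5, 5, 16] [ 0.7824 -0.3515  0.0669] rect [ 784.7 -350.6] [17.1  8. ] 28.4 z [0.061 0.071]
s0 flange [74, 183, 37, 16, 95] [ 0.8441 -0.348   0.066 ] rect [ 846.2 -348.1] [ 13.  110.7] 77.5 z [0.06  0.072]
s0 high [185, 114, 11, 9, 69] [ 0.4776 -0.3243  0.1351] rect [ 477.1 -326.2] [25.3 30.3] 87.0 z [0.127 0.14 ]
s0 high [206, 201, 29, 24, 236] [ 0.6237 -0.0016  0.1334] rect [625.7 -11.5] [79.4 69.8] 21.4 z [0.127 0.139]
s0 head [49, 150, 58, 43, 1332] [ 0.839  -0.4102  0.1002] rect [ 845.4 -412.9] [130.7 147.5] 73.7 z [0.096 0.103]
s0 head [246, 177, 11, 11, 60] [ 0.4822 -0.0278  0.0995] rect [481.9 -28.4] [39.8 
[... 2080 characters left out ...]
417.5] [135.  151.5] 74.9 z [0.096 0.103]
d0 blk [303, 138, 40, 22, 92] [0.8451 0.1771 0.0598] rect [833.4 201.8] [ 67.  186.5] 22.0 z [0.055 0.065]
d0 blk [397, 236, 10, 10, 38] [ 0.7693 -0.371   0.0601] rect [ 768.1 -367.5] [13.5 35.9] 10.6 z [0.055 0.064]
d0 blk [409, 247, 8, 14, 32] [ 0.7614 -0.4233  0.0604] rect [ 760.8 -424.1] [46.1  3.9] 73.7 z [0.056 0.065]
d0 blk [279, 250, 43, 26, 352] [ 0.4677 -0.3378  0.0602] rect [ 474.8 -325.4] [82.6 84.8] 3.6 z [0.056 0.064]
d0 blk [287, 288, 41, 33, 734] [ 0.4177 -0.4629  0.0602] rect [ 420.5 -464.7] [82.8 81.8] 78.3 z [0.057 0.063]
d0 disc [270, 163, 47, 25, 705] [ 0.6151 -0.0164  0.1105] rect [620.   -6.3] [149.4 148.9] 27.6 z [0.106 0.114]
```

View pics/s0c.png

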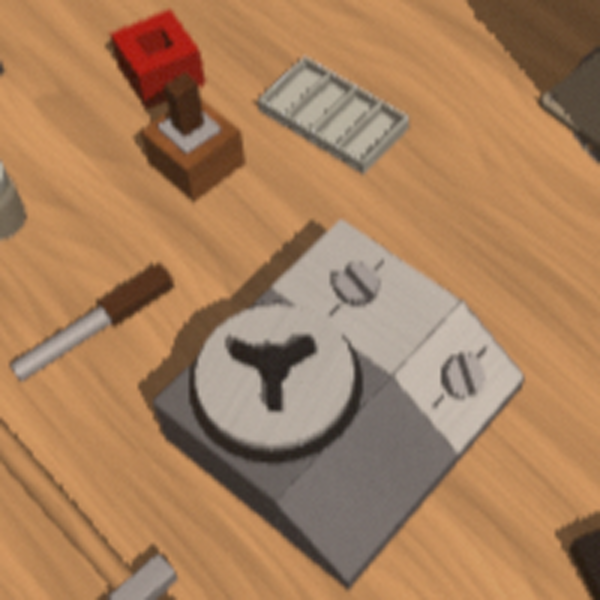

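{"method": "step_arm", "body": {"delta_pos": [[0.9, -0.9, 0.1], [0.9, -0.9, 0.1], [0.9, -0.9, 0.1], [0.9, -0.9, 0.1], [0.9, -0.9, 0.1], [0.9, -0.9, 0.1], [0.9, -1, 0.1], [0.9, -1, 0.1], [0.9, -1, 0.1], [0.9, -1, 0.1], [0.5, -1, 0.1], [0.5, -1, 0.1]], "turn": [0.25, 0.25, 0.25, 0.25, 0.25, 0.25, 0.25, 0.25, 0.25, 0.25, 0.25, 0.25]}}

```text
time: 1.3
ee_pos: [0.46, 0.3025, 0.2522]
eef_rot: [-0.009, 1.0, -0.0, -0.0]
ft_force: [-0.0, 0.5, -0.2]
width: 0.0866
grip_force: 0.0
```

{"method": "step_arm", "body": {"delta_pos": [[0, -1, 0], [0, -1, 0], [0, -1, 0], [0, -1, 0], [0, -1, 0], [0, -1, 0], [0, -1, 0], [0, -1, 0], [0, -1, 0], [0, 0, 0]], "turn": [0, 0, 0, 0, 0, 0, 0, 0, 0, 0]}}

```text
time: 2.3
ee_pos: [0.4595, 0.0754, 0.2526]
eef_rot: [-0.007, 1.0, -0.0, -0.0]
ft_force: [-0.4, 0.9, -0.0]
width: 0.0872
grip_force: 0.0
```

```bash
python3 - <<'E'
from h import *
c=grab('wrist','w0'); print(np.round(c['mtx'],1).tolist(),np.round(c['view'],3).tolist()); s=read_state(); print(s['ee_pos'],s['eef_rot'],s['joint_positions'],s['time'])
E
```

```text
[[297.3, 0.0, 251.5], [0.0, 297.3, 189.6], [0.0, 0.0, 1.0]] [[-0.014, 1.0, -0.002, -0.069], [-0.965, -0.014, -0.26, 0.484], [-0.26, -0.002, 0.966, -0.299], [0.0, 0.0, 0.0, 1.0]]
[0.45941547 0.0775078  0.2525304 ] [-7.70545738e-03  9.99970302e-01  1.22280203e-04 -7.59793105e-05] [-0.57591356 -0.05286453  0.30162996  1.82972648  0.01576308  1.36245542
  1.30826554] 2.35
```

View pics/w0.png

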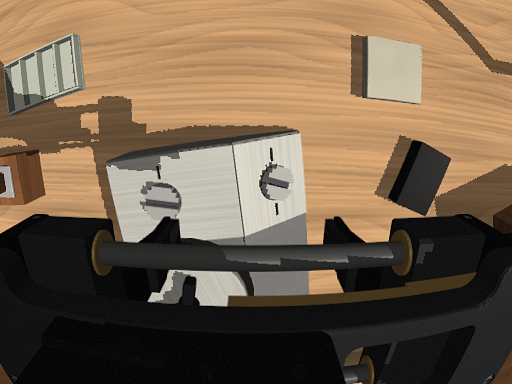

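```bash
cat > fe.py <<'E'
from h import *
def project(c,P):
    p=np.c_[P.reshape(-1,3),np.ones(P.size//3)]@c['view'].T
    x,y,z=p[:,0],-p[:,1],-p[:,2]; r=np.hypot(x,y); th=np.arctan2(r,z); K=c['mtx']
    return np.stack([K[0,2]+K[0,0]*th*x/r,K[1,2]+K[1,1]*th*y/r],-1).reshape(P.shape[:-1]+(2,))
def ray(c,u,v):
    K=c['mtx']; a,b=(u-K[0,2])/K[0,0],(v-K[1,2])/K[1,1]; th=np.hypot(a,b)
    d=np.array([np.sin(th)*a/th,-np.sin(th)*b/th,-np.cos(th)]); R,t=c['view'][:3,:3],c['view'][:3,3]
    return -R.T@t,R.T@d
def plane(c,u,v,p0,n):
    o,d=ray(c,u,v); return o+d*((p0-o)@n)/(d@n)
def patch(c,o,ex,ey,half=.05,N=300):   # rectified view, ex right, ey up
    g=np.linspace(-half,half,N); X,Y=np.meshgrid(g,-g)
    m=project(c,o+X[...,None]*ex+Y[...,None]*ey).astype(np.float32)
    return cv2.remap(c['image'],m[...,0],m[...,1],cv2.INTER_CUBIC)
yaw=np.radians(-83); O=np.array([.569,.019,0])
def frames(yaw):
    lx=np.array([np.cos(yaw),np.sin(yaw),0]); ly=np.array([-lx[1],lx[0],0]); Z=np.array([0,0,1.])
    a=np.radians(35); down=-np.cos(a)*lx-np.sin(a)*Z; n=-np.sin(a)*lx+np.cos(a)*Z
    return lx,ly,Z,down,n
E
python3 - <<'E'
from fe import *
c=dict(np.load('w0.npz')); lx,ly,Z,down,n=frames(yaw)
print('top ctr by wrist ray',plane(c,161,203,np.array([0,0,.099]),Z))
pl=O-.05*lx+.085*Z+.014*n
sp=plane(c,275,182,pl,n); print('slope',sp,'lap',(sp-O)@lx,(sp-O)@ly)
E2=np.array([1.,0,0]);E1=np.array([0,-1.,0])
A=patch(c,np.array([.492,-.031,.099]),np.array([1.,0,0]),np.array([0,1.,0]))
B=patch(c,sp,ly,down)
cv2.imwrite('pics/r0.png',np.hstack([A,B])[:,:,::-1])
# scene cams slope head from depth
for nme in('s0','d0'):
    k=dict(np.load(nme+'.npz')); W=cloud(k); h=(W-pl)@n; q=W-O; lxx=q@lx; lyy=q@ly
    m=(abs(h)<.003)&(lxx<-.055)&(lxx>-.14)&(lyy<-.04)&(lyy>-.13)
    p=W[m]; r=cv2.minAreaRect((np.c_[(p-pl)@down,(p-pl)@ly]*1000).astype(np.float32)); print(nme,m.sum(),r,pl+r[0][0]/1e3*down+r[0][1]/1e3*ly)
E
```

```text
top ctr by wrist ray [ 0.49055047 -0.02781212  0.099     ]
slope [0.47114084 0.10406077 0.06963429] lap -0.09635276621890648 -0.0867634303364123
s0 113 ((51.1781120300293, -81.18855285644531), (40.49386215209961, 41.70725631713867), 22.284135818481445) [0.47623544 0.1083133  0.06711357]
d0 10 ((35.95061111450195, -90.54669952392578), (11.854642868041992, 34.405521392822266), 28.461809158325195) [0.4684672  0.09479216 0.07584771]
```

View pics/r0.png

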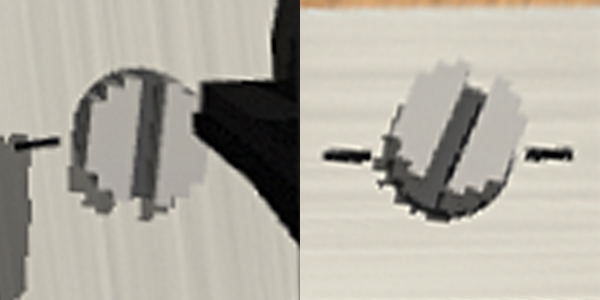

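{"method": "step_arm", "body": {"delta_pos": [[0.06, -1, 0], [0.06, -1, 0], [0.06, -1, 0], [0.06, -1, 0], [0.06, -1, 0], [0.06, -1, 0], [0.06, -1, 0], [0.06, -1, 0], [0.06, -1, 0], [0.06, -1, 0], [0.06, -1, 0], [0, -1, 0]], "turn": [0.03, 0.03, 0.03, 0.03, 0.03, 0.03, 0.03, 0.03, 0.03, 0.03, 0.03, 0]}}

```text
time: 3.55
ee_pos: [0.4766, -0.2209, 0.2523]
eef_rot: [-0.03, 1.0, 0.0, -0.0]
ft_force: [0.2, 0.7, -0.3]
width: 0.0869
grip_force: 0.0
```

{"method": "step_arm", "body": {"delta_pos": [[0, -1, 0], [0, -1, 0], [0, -1, 0], [0, -1, 0], [0, -0.16, -0.5], [0, 0, 0], [0, 0, 0]], "turn": [0, 0, 0, 0, 0, 0, 0]}}

```text
time: 4.25
ee_pos: [0.4764, -0.3234, 0.2394]
eef_rot: [-0.03, 1.0, 0.001, -0.001]
ft_force: [-0.2, -0.5, -0.2]
width: 0.0871
grip_force: 0.0
```

```bash
python3 - <<'E'
from fe import *
s=read_state(); print(s['ee_pos'],s['eef_rot'],s['joint_positions'],s['time'])
c=grab('wrist','w1'); o=np.array([s['ee_pos'][0],s['ee_pos'][1],.136])
A=patch(c,o,np.array([1.,0,0]),np.array([0,1.,0]),.06)
B=patch(c,o*[1,1,0]+[0,0,.066],np.array([1.,0,0]),np.array([0,1.,0]),.06)
cv2.imwrite('pics/r1.png',np.hstack([A,B])[:,:,::-1])
E
```

```text
[ 0.47641813 -0.32344861  0.23940295] [-2.96982865e-02  9.99558551e-01  6.21880325e-04 -5.73005916e-04] [-0.09115496  0.2496131   0.7293079   1.60296259 -0.16960587  1.35551113
  2.28958807] 4.25
```

View pics/r1.png

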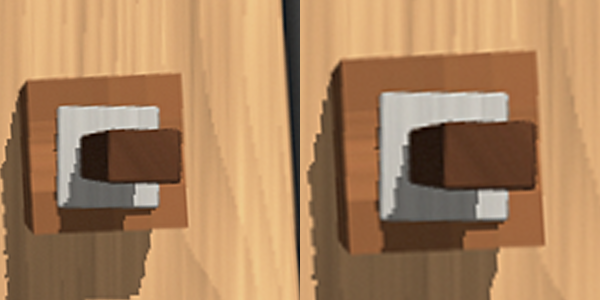

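{"method": "step_arm", "body": {"delta_pos": [[-0.1, -0.1, -0.5], [0, 0, -1], [0, 0, -1], [0, 0, -1], [0, 0, -1], [0, 0, -1], [0, 0, -0.5], [0, 0, -0.26], [0, 0, 0]], "turn": [0, 0, 0, 0, 0, 0, 0, 0, 0]}}

```text
time: 5.2
ee_pos: [0.4734, -0.3274, 0.0833]
eef_rot: [-0.029, 1.0, 0.0, -0.0]
ft_force: [-0.1, 0.6, -0.1]
width: 0.0868
grip_force: 0.0
```

{"method": "step_arm", "body": {"delta_pos": [[0, 0, 0], [0, 0, 0], [0, 0, 0], [0, 0, 0], [0, 0, 0], [0, 0, 0]], "turn": [0, 0, 0, 0, 0, 0], "grip": 1, "newtons": 50}}

```text
time: 5.8
ee_pos: [0.4735, -0.3276, 0.0837]
eef_rot: [-0.029, 1.0, 0.0, 0.0]
ft_force: [0.1, 0.1, -0.2]
width: 0.0468
grip_force: 0.0
```

{"method": "step_arm", "body": {"delta_pos": [[0, 0, 0], [0, 0, 0], [0, 0, 0], [0, 0, 0], [0, 0, 0]], "turn": [0, 0, 0, 0, 0]}}

```text
time: 6.3
ee_pos: [0.4735, -0.3276, 0.0836]
eef_rot: [-0.029, 1.0, 0.0, -0.0]
ft_force: [-1.0, 0.7, -1.8]
width: 0.0219
grip_force: 49.9
```

{"method": "step_arm", "body": {"delta_pos": [[0, 0, 0.5], [0, 0, 1], [0, 0, 1], [0, 0, 1], [0, 0, 1], [0, 0.5, 0.4], [0, 1, 0], [0.1, 1, 0], [0.1, 1, 0], [0.1, 1, 0], [0.1, 1, 0], [0.1, 1, 0]], "turn": [0, 0, 0, 0, -1, -1, -1, -1, -1, -1, -1, -1]}}

```text
time: 7.5
ee_pos: [0.4859, -0.1644, 0.2069]
eef_rot: [0.438, 0.899, 0.0, 0.0]
ft_force: [-0.4, -0.3, -1.1]
width: 0.022
grip_force: 49.9
```

{"method": "step_arm", "body": {"delta_pos": [[0.1, 1, 0], [0.1, 1, 0], [0.1, 1, 0], [0, 1, 0], [0, 1, 0], [0, 0.4, 0], [0, 0, 0], [0, 0, 0]], "turn": [-1, -1, -1, -1, -1, -1, 0, 0]}}

```text
time: 8.3
ee_pos: [0.4935, -0.0309, 0.2066]
eef_rot: [0.724, 0.69, 0.0, 0.0]
ft_force: [-0.3, -0.3, -1.3]
width: 0.0215
grip_force: 49.9
```

```bash
cat > look.py <<'E'
from fe import *
import sys
tag=sys.argv[1]; s=read_state(); q=s['eef_rot']; print(np.round(s['ee_pos'],4),'toolx deg',np.degrees(2*np.arctan2(q[1],q[0])),np.round(s['joint_positions'],2),s['time'])
for n in('scene','side','wrist'):grab(n,tag+n)
a,b,w=[cv2.imread(f'pics/{tag}{n}.png') for n in('scene','side','wrist')]
st=[cv2.resize(a[130:270,180:340],(400,350),interpolation=cv2.INTER_CUBIC),cv2.resize(b[80:220,200:360],(400,350),interpolation=cv2.INTER_CUBIC)]
ww=cv2.resize(w[60:260,100:420],(400,250),interpolation=cv2.INTER_CUBIC)
cv2.imwrite(f'pics/{tag}.png',np.vstack([np.hstack(st),np.hstack([ww,cv2.resize(w,(400,250))])]))
E
python3 look.py t1
```

```text
[ 0.4935 -0.0309  0.2066] toolx deg 87.23801737027144 [-0.67  0.04  0.66  1.85 -0.02  1.26 -0.05] 8.3
```

View pics/t1.png

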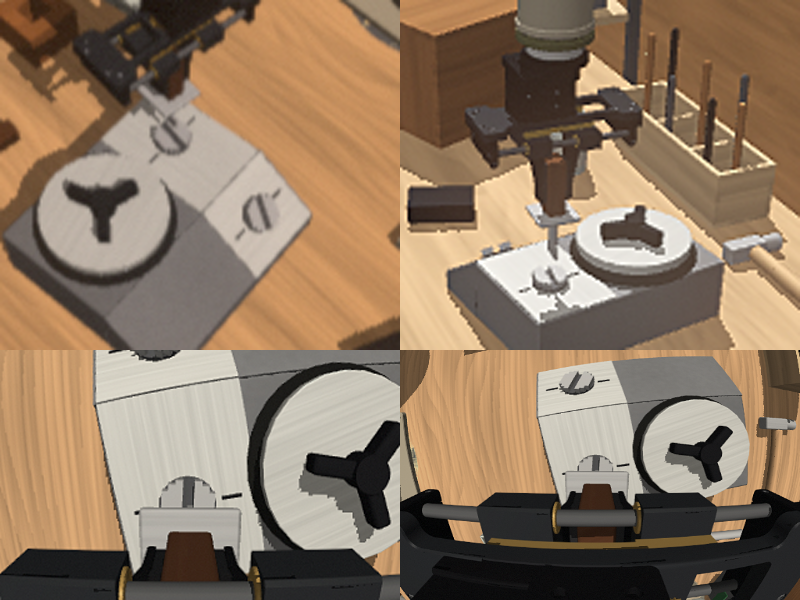

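{"method": "step_arm", "body": {"delta_pos": [[-0.06, 0, -0.6], [0, 0, -0.4], [0, 0, -0.2], [0, 0, -0.1], [0, 0, 0]], "turn": [0, 0, 0, 0, 0]}}

```text
time: 8.95
ee_pos: [0.492, -0.0303, 0.1735]
eef_rot: [0.725, 0.689, -0.0, 0.0]
ft_force: [0.3, -0.5, -0.8]
width: 0.0218
grip_force: 49.9
```

{"method": "step_arm", "body": {"delta_pos": [[0, 0, -0.08], [0, 0, -0.02], [0, 0, 0], [0, 0, 0], [0, 0, 0], [0, 0, 0], [0, 0, 0], [0, 0, 0], [0, 0, 0], [0, 0, 0], [0, 0, 0], [0, 0, 0]], "turn": [0, -0.5, -1, -1, -1, -1, -1, -1, -1, -1, -1, -1]}}

```text
time: 10.15
ee_pos: [0.4917, -0.0301, 0.1712]
eef_rot: [0.992, 0.127, -0.0, -0.0]
ft_force: [-2.3, 0.1, 0.7]
width: 0.0216
grip_force: 49.9
```

{"method": "step_arm", "body": {"delta_pos": [[0, 0, 0], [0, 0, 0], [0, 0, 0], [0, 0, 0], [0, 0, 0], [0, 0, 0]], "turn": [-0.8, -0.6, -0.6, -0.4, 0, 0]}}

```text
time: 10.75
ee_pos: [0.4918, -0.0299, 0.1712]
eef_rot: [1.0, -0.013, -0.0, -0.0]
ft_force: [-2.7, 1.1, 0.1]
width: 0.022
grip_force: 49.9
```

```bash
python3 - <<'E'
from h import *
s=read_state(); q=s['eef_rot']; print(s['ee_pos'],np.degrees(2*np.arctan2(q[1],q[0])),s['torque'],s['joint_positions'])
E
```

```text
[ 0.49183057 -0.02988627  0.17116159] -1.5369129062185813 [0.39172514 0.77211548 0.02041762] [-0.73180835  0.07008174  0.73806351  1.90377405 -0.05120669  1.18668633
 -1.57337132]
```

{"method": "step_arm", "body": {"delta_pos": [[0, 0, 0], [0, 0, 0], [0, 0, 0], [0, 0, 0]], "turn": [-0.5, -0.5, 0, 0]}}

```text
time: 11.15
ee_pos: [0.4918, -0.0299, 0.1711]
eef_rot: [0.997, -0.073, -0.0, -0.0]
ft_force: [-3.4, 0.8, 1.3]
width: 0.0218
grip_force: 49.9
```

```bash
cat > st.py <<'E'
from h import *
s=read_state(); q=s['eef_rot']; print(np.round(s['ee_pos'],4),np.degrees(2*np.arctan2(q[1],q[0])),s['torque'],s['joint_positions'].round(2),s['time'])
E
python3 st.py
```

```text
[ 0.4918 -0.0299  0.1711] -8.3463799512727 [0.38925946 1.2010501  0.41616662] [-0.74  0.07  0.74  1.9  -0.05  1.19 -1.69] 11.15
```

{"method": "step_arm", "body": {"delta_pos": [[0, 0, 0], [0, 0, 0.3], [0, 0, 0.6], [0, 0.2, 0.3], [0, 0.6, 0], [-0.1, 0.6, 0], [-0.1, 0.6, 0], [-0.1, 0.6, 0], [-0.1, 0.6, 0], [-0.1, 0.6, 0], [-0.1, 0.6, 0], [-0.02, 0.6, 0]], "turn": [0.9, 0, 0.5, 1, 1, 1, 1, 1, 1, 1, 1, 1]}}

```text
time: 12.35
ee_pos: [0.4769, 0.0953, 0.2018]
eef_rot: [0.852, 0.524, 0.001, 0.0]
ft_force: [-0.8, -0.1, -1.3]
width: 0.0217
grip_force: 49.9
```

{"method": "step_arm", "body": {"delta_pos": [[0, 0.6, 0], [0, 0.05, 0], [0, 0, 0], [0, 0, 0]], "turn": [1, 1, 0, 0]}}

```text
time: 12.75
ee_pos: [0.4769, 0.1107, 0.2015]
eef_rot: [0.786, 0.619, 0.0, 0.0]
ft_force: [-0.4, -0.3, -1.2]
width: 0.0218
grip_force: 49.9
```

```bash
python3 - <<'E'
from fe import *
import subprocess
print(subprocess.run(['python3','look.py','t2'],capture_output=True,text=True).stdout)
E
```

```text
[0.4769 0.1107 0.2015] toolx deg 76.44177423150732 [-0.88  0.03  0.57  1.87 -0.02  1.25 -0.54] 12.75
```

View pics/t2.png

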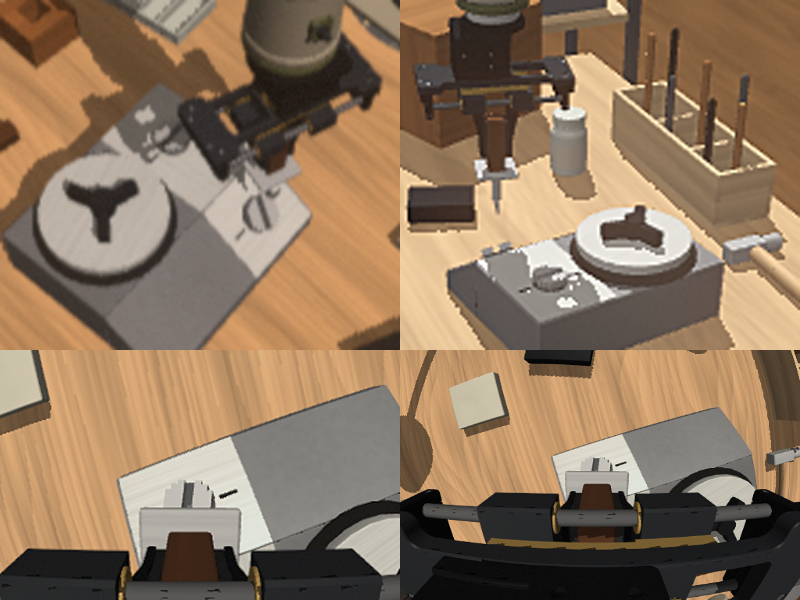

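{"method": "step_arm", "body": {"delta_pos": [[0, 0, -0.8], [0, 0, -0.7], [0, 0, -0.3], [0, 0, -0.2], [0, 0, -0.15], [0, 0, -0.1], [0, 0, 0]], "turn": [0, 0, 0, 0, 0, 0, 0]}}

```text
time: 13.6
ee_pos: [0.4762, 0.1114, 0.1447]
eef_rot: [0.784, 0.621, -0.0, -0.0]
ft_force: [-3.8, 1.6, -2.6]
width: 0.0221
grip_force: 49.9
```

{"method": "step_arm", "body": {"delta_pos": [[-0.02, 0, -0.02], [0, -0.02, 0], [0, -0.02, 0], [0, -0.03, 0], [0, -0.03, 0], [0, 0, 0]], "turn": [-0.5, -0.9, -1, -1, -1, 0]}}

```text
time: 14.2
ee_pos: [0.4771, 0.1091, 0.1452]
eef_rot: [0.919, 0.394, 0.002, 0.0]
ft_force: [0.9, 2.7, 0.3]
width: 0.0218
grip_force: 49.9
```

```bash
python3 st.py
```

```text
[0.4771 0.1091 0.1452] 46.38917735260845 [ 0.67537031 -0.18636353  0.06501999] [-0.89  0.09  0.61  1.94 -0.06  1.13 -1.02] 14.2
```

{"method": "step_arm", "body": {"delta_pos": [[-0.01, -0.02, 0], [-0.02, -0.02, 0], [-0.02, -0.02, 0], [-0.01, -0.01, 0], [0, 0, 0]], "turn": [-0.8, -0.8, -0.9, -0.8, 0]}}

```text
time: 14.7
ee_pos: [0.4765, 0.1082, 0.146]
eef_rot: [0.978, 0.207, 0.003, -0.001]
ft_force: [2.4, 4.3, 4.5]
width: 0.0219
grip_force: 49.9
```

```bash
python3 st.py; python3 look.py t3
```

```text
[0.4765 0.1082 0.146 ] 23.867885868677547 [ 1.30431945 -0.51524162  0.13230142] [-0.91  0.08  0.63  1.94 -0.05  1.13 -1.42] 14.7
[0.4765 0.1082 0.146 ] toolx deg 23.867885868677547 [-0.91  0.08  0.63  1.94 -0.05  1.13 -1.42] 14.7
```

View pics/t3.png

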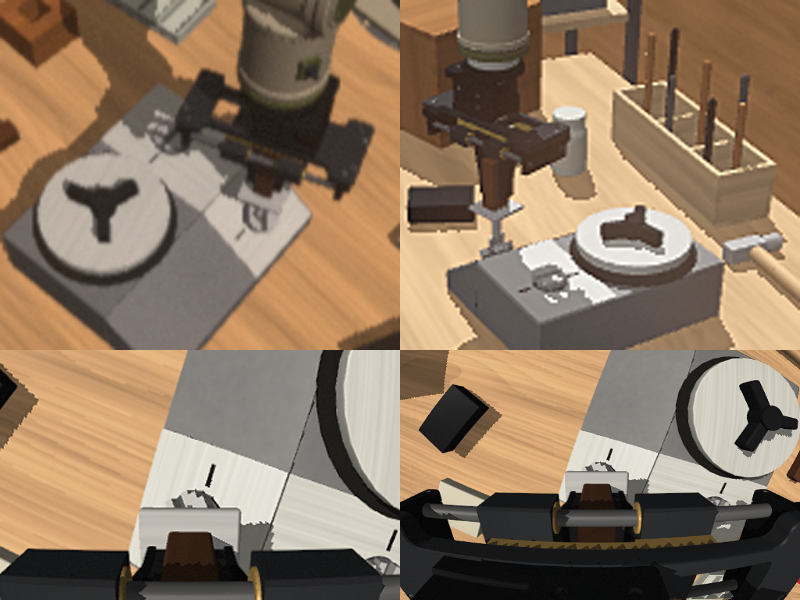

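{"method": "step_arm", "body": {"delta_pos": [[-0.02, 0, 0], [-0.02, 0, 0], [-0.02, 0, 0], [0, 0, 0], [0, 0, 0]], "turn": [-0.8, -0.8, -0.8, -0.6, 0]}}

```text
time: 15.35
ee_pos: [0.4748, 0.109, 0.1461]
eef_rot: [1.0, 0.029, 0.002, -0.002]
ft_force: [0.9, 7.0, 7.2]
width: 0.022
grip_force: 49.9
```

```bash
python3 st.py
```

```text
[0.4748 0.109  0.1461] 3.3238019970569894 [ 2.0882805  -0.27717282  0.07240819] [-0.93  0.08  0.64  1.95 -0.05  1.13 -1.78] 15.35
```

{"method": "step_arm", "body": {"delta_pos": [[0, 0.05, 0.02], [0, 0, 0], [0, 0, 0], [0, 0, 0]], "turn": [-0.6, -0.6, -0.6, 0]}}

```text
time: 15.75
ee_pos: [0.4746, 0.1102, 0.1465]
eef_rot: [0.997, -0.079, 0.002, -0.002]
ft_force: [0.6, 6.8, 4.8]
width: 0.0219
grip_force: 49.9
```

```bash
python3 st.py; python3 - <<'E'
from h import *
c=grab('side','k1');grab('scene','k1s')
E
```

```text
[0.4746 0.1102 0.1465] -9.044790185696721 [ 2.053252   -0.24185837  0.09880577] [-0.94  0.08  0.66  1.95 -0.06  1.13 -1.99] 15.75
```

{"method": "step_arm", "body": {"delta_pos": [[0, 0, 0], [0, 0, 0], [0, 0, 0]], "turn": [-0.5, -0.5, 0]}}

```text
time: 16.15
ee_pos: [0.4747, 0.1106, 0.1466]
eef_rot: [0.99, -0.138, 0.002, -0.002]
ft_force: [0.2, 8.9, 6.1]
width: 0.0215
grip_force: 49.9
```

```bash
python3 st.py
```

```text
[0.4747 0.1106 0.1466] -15.880938342219826 [ 2.52082524 -0.15453597  0.06943384] [-0.95  0.08  0.66  1.95 -0.06  1.13 -2.11] 16.15
```

{"method": "step_arm", "body": {"delta_pos": [[0, 0, 0], [0, 0, 0.4], [0, 0, 0.8], [0, 0, 0.8], [0, 0, 0.5], [0, 0, 0]], "turn": [1, 0, 0, 0, 0, 0]}}

```text
time: 16.75
ee_pos: [0.4739, 0.108, 0.2089]
eef_rot: [0.997, -0.081, 0.001, -0.001]
ft_force: [-0.0, 0.5, -2.5]
width: 0.0217
grip_force: 49.9
```

```bash
python3 st.py; python3 - <<'E'
from fe import *
def ppatch(c,o,ex,ey,half=.035,N=280):
    g=np.linspace(-half,half,N); X,Y=np.meshgrid(g,-g); P=o+X[...,None]*ex+Y[...,None]*ey
    p=np.concatenate([P,np.ones_like(P[...,:1])],-1)@c['view'].T; K=c['mtx']
    u=K[0,2]+K[0,0]*p[...,0]/-p[...,2]; v=K[1,2]+K[1,1]*-p[...,1]/-p[...,2]
    return cv2.remap(c['image'],u.astype(np.float32),v.astype(np.float32),cv2.INTER_CUBIC)
lx,ly,Z,down,n=frames(np.radians(-82.5)); sc=np.array([.4745,.109,.0668]); tc=np.array([.492,-.03,.099])
a=grab('scene','k2s'); d=grab('side','k2d')
w=grab('wrist','k2w')
out=np.vstack([np.hstack([ppatch(a,sc,ly,down),ppatch(a,tc,ly,-lx)]),np.hstack([patch(w,sc,ly,down,.035,280),ppatch(d,tc,ly,-lx)])])
cv2.imwrite('pics/k2.png',out[:,:,::-1])
E
```

```text
[0.4739 0.108  0.2089] -9.238535996131523 [-0.04995987  0.17130182  0.00962196] [-0.96  0.01  0.65  1.87 -0.    1.27 -2.04] 16.75
```

View pics/k2.png

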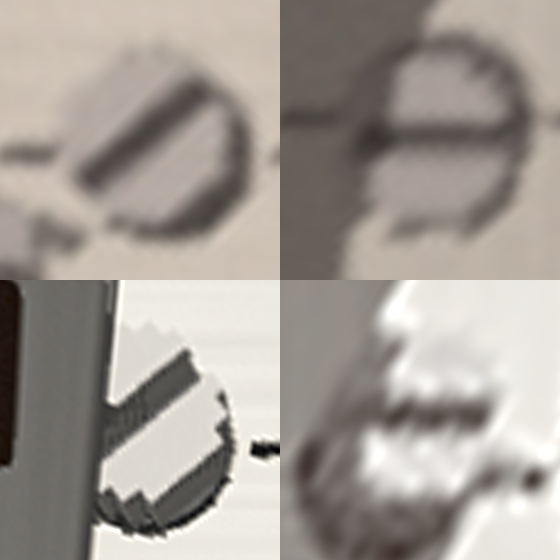

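{"method": "step_arm", "body": {"delta_pos": [[0.15, 0.05, 0], [0, 0, 0], [0, 0, 0], [0, 0, 0], [0, 0, -0.4], [0, 0, -0.7], [0, 0, -0.7], [0, 0, -0.3], [0, 0, -0.3], [0, 0, -0.2], [0, 0, -0.07], [0, 0, 0]], "turn": [1, 1, 1, 1, 1, 1, 1, 0.04, 0, 0, 0, 0]}}

```text
time: 18.1
ee_pos: [0.4767, 0.1096, 0.1406]
eef_rot: [0.942, 0.335, -0.0, -0.0]
ft_force: [-2.0, 2.1, -2.1]
width: 0.0214
grip_force: 49.9
```

```bash
python3 st.py
```

```text
[0.4767 0.1096 0.1406] 39.15709357690187 [0.3011387  0.40529489 0.02684862] [-0.93  0.1   0.65  1.95 -0.06  1.12 -1.14] 18.1
```

{"method": "step_arm", "body": {"delta_pos": [[-0.02, 0, 0], [-0.02, 0, 0.02], [-0.01, 0, 0], [0, 0, 0]], "turn": [-0.7, -0.8, -0.8, 0]}}

```text
time: 18.5
ee_pos: [0.4762, 0.1097, 0.1419]
eef_rot: [0.979, 0.202, 0.001, -0.0]
ft_force: [0.8, 0.9, 2.4]
width: 0.0217
grip_force: 49.9
```

```bash
python3 st.py
```

```text
[0.4762 0.1097 0.1419] 23.28167318275284 [0.235587   0.01020483 0.04893429] [-0.94  0.09  0.66  1.95 -0.06  1.12 -1.42] 18.5
```

{"method": "step_arm", "body": {"delta_pos": [[-0.01, 0, -0.02], [-0.02, 0, 0], [-0.01, 0, 0], [0, 0, 0]], "turn": [-0.7, -0.8, -0.8, 0]}}

```text
time: 18.9
ee_pos: [0.4756, 0.1095, 0.1416]
eef_rot: [0.998, 0.066, 0.001, -0.0]
ft_force: [2.5, 0.2, 4.2]
width: 0.0217
grip_force: 49.9
```

```bash
python3 st.py
```

```text
[0.4756 0.1095 0.1416] 7.617326561631431 [ 0.03772531 -0.49828803  0.06765737] [-0.96  0.09  0.68  1.95 -0.06  1.12 -1.69] 18.9
```

Still deep and lightly loaded; overdrive towards the stop.

{"method": "step_arm", "body": {"delta_pos": [[0, 0, -0.02], [0, 0, 0], [0, 0, 0], [0, 0, 0]], "turn": [-0.6, -0.7, -0.7, 0]}}

```text
time: 19.3
ee_pos: [0.4754, 0.1094, 0.1408]
eef_rot: [0.999, -0.052, 0.001, -0.0]
ft_force: [3.2, 0.1, 5.1]
width: 0.0219
grip_force: 49.9
```

```bash
python3 st.py
```

```text
[0.4754 0.1094 0.1408] -6.007947377325013 [-0.17003259 -0.53587823  0.27227899] [-0.97  0.09  0.69  1.95 -0.06  1.12 -1.93] 19.3
```

{"method": "step_arm", "body": {"delta_pos": [[0, 0, 0], [0, 0, 0]], "turn": [-0.5, 0]}}

```text
time: 19.5
ee_pos: [0.4745, 0.1104, 0.1412]
eef_rot: [0.997, -0.082, -0.0, -0.001]
ft_force: [-4.2, 2.1, 17.2]
width: 0.0219
grip_force: 49.9
```

```bash
python3 st.py
```

```text
[0.4745 0.1104 0.1412] -9.380684401342013 [ 0.71187453  1.87398208 -0.05124018] [-0.98  0.09  0.7   1.95 -0.07  1.12 -1.99] 19.5
```

{"method": "step_arm", "body": {"delta_pos": [[0, 0, 0.4], [0, 0, 0.8], [0, 0, 0.8], [0, 0, 0.7], [0, 0, 0]], "turn": [0, 0, 0, 0, 0]}}

```text
time: 20.0
ee_pos: [0.4753, 0.1093, 0.2094]
eef_rot: [0.997, -0.082, 0.001, -0.001]
ft_force: [0.3, -0.4, -1.6]
width: 0.022
grip_force: 49.9
```

```bash
python3 st.py; cat > slot.py <<'E'
from fe import *
import sys
from scipy.optimize import minimize_scalar
def ppatch(c,o,ex,ey,half=.035,N=280):
    g=np.linspace(-half,half,N); X,Y=np.meshgrid(g,-g); P=o+X[...,None]*ex+Y[...,None]*ey
    p=np.concatenate([P,np.ones_like(P[...,:1])],-1)@c['view'].T; K=c['mtx']
    u=K[0,2]+K[0,0]*p[...,0]/-p[...,2]; v=K[1,2]+K[1,1]*-p[...,1]/-p[...,2]
    return cv2.remap(c['image'],u.astype(np.float32),v.astype(np.float32),cv2.INTER_CUBIC)
lx,ly,Z,down,n=frames(np.radians(-82.5)); sc=np.array([.475,.110,.0665]); tc=np.array([.492,-.03,.099])
def slots(tag,grabit=True):
    a=grab('scene',tag+'s') if grabit else dict(np.load(tag+'s.npz'))
    for nm,o,ey in(('slope',sc,down),('top',tc,-lx)):
        g=cv2.cvtColor(ppatch(a,o,ly,ey),cv2.COLOR_RGB2GRAY)
        g=g[84:196,84:196].astype(float) # +-14mm
        yy,xx=np.mgrid[:112,:112]-56.; yy=-yy; r=np.hypot(xx,yy)<54
        # darkness along the best line direction
        best=[]
        for deg in range(-90,90,2):
            t=np.radians(deg); off=-xx*np.sin(t)+yy*np.cos(t)
            best.append((max(g[r].mean()-g[r&(abs(off-d)<10)].mean() for d in range(-24,25,4)),deg))
        best.sort(); print(nm,[(round(b[0],1),b[1]) for b in best[::-1][:3]])
        print(np.array2string(cv2.resize(g,(14,14),interpolation=cv2.INTER_AREA).astype(int)))
if __name__=='__main__': slots(sys.argv[1],len(sys.argv)<3)
E
python3 slot.py k2 old | grep -v '\[ *\[\?[0-9 ]*\]'; python3 slot.py k3
```

```text
[0.4753 0.1093 0.2094] -9.422976188283734 [-0.03672726  0.17264379 -0.02076121] [-1.    0.01  0.69  1.86 -0.01  1.27 -2.04] 20.0
slope [(np.float64(54.7), 40), (np.float64(54.7), 38), (np.float64(54.3), 42)]
top [(np.float64(43.8), 0), (np.float64(43.3), 2), (np.float64(43.0), 4)]
slope [(np.float64(53.6), 0), (np.float64(52.9), 2), (np.float64(52.5), -2)]
[[176 174 172 171 171 171 171 170 170 171 172 170 166 164]
 [172 172 171 171 171 172 172 170 170 172 173 173 172 171]
 [170 171 170 172 172 173 173 171 171 172 172 172 171 171]
 [167 166 167 168 169 169 166 165 165 165 167 163 164 165]
 [148 146 148 148 151 149 146 144 141 146 142 140 138 141]
 [112 109 107 110 112 114 111 104 104 105 105 102 104 107]
 [ 87  79  79  78  80  83  82  79  75  77  78  80  83  85]
 [ 85  81  79  78  80  82  82  82  78  81  82  86  87  85]
 [108 106 103 103 104 105 110 107 109 109 111 111 109 106]
 [142 138 137 136 135 140 141 143 143 145 145 143 140 138]
 [162 162 162 160 161 163 167 166 166 167 166 165 164 162]
 [169 170 171 170 170 171 173 172 173 171 170 172 170 172]
 [171 172 173 172 171 172 172 172
[... 286 characters left out ...]
7  88  93 115 143 158 161 161 159 159 158 159 162]
 [ 85  85  86  94 121 143 152 154 151 154 151 152 153 154]
 [ 77  75  80  97 118 129 130 129 129 130 130 128 129 130]
 [ 66  63  71  85  95  98  97  95  96  98  98  96  97 101]
 [ 59  56  62  68  79  83  81  81  83  83  82  82  84  91]
 [ 60  56  60  75  90  96  95  97  97  97  96  95  97 100]
 [ 64  67  81 102 118 121 118 122 120 121 121 121 121 121]
 [ 76  87 109 133 141 141 141 141 141 139 142 142 142 142]
 [ 87 102 131 149 155 155 155 155 152 153 154 156 156 155]
 [ 96 120 146 159 160 160 160 159 158 159 160 160 161 161]
 [115 138 157 161 160 161 160 160 160 161 161 160 161 159]
 [123 145 154 160 161 160 160 159 160 160 160 160 158 155]]
```

{"method": "step_arm", "body": {"delta_pos": [[0, -1, 0], [0, -1, 0], [0, -1, 0], [0, -1, 0], [0, -1, 0], [0, -1, 0], [0, -1, 0], [0, -1, 0], [0, -1, 0], [0, -1, 0], [0, -1, 0], [0, -1, 0]], "turn": [0.3, 0.3, 0.3, 0.3, 0.3, 0.35, 0, 0, 0, 0, 0, 0]}}

```text
time: 21.25
ee_pos: [0.4736, -0.1915, 0.2065]
eef_rot: [1.0, 0.028, -0.001, -0.0]
ft_force: [-0.3, 0.6, -1.4]
width: 0.0215
grip_force: 49.9
```

{"method": "step_arm", "body": {"delta_pos": [[0, -1, 0], [0, -1, 0], [0, -1, 0], [0, -1, 0], [0, -1, 0], [-0.08, -0.48, 0], [0, 0, 0], [0, 0, 0]], "turn": [0, 0, 0, 0, 0, 0, 0, 0]}}

```text
time: 22.05
ee_pos: [0.472, -0.3271, 0.2066]
eef_rot: [1.0, 0.027, -0.001, -0.0]
ft_force: [0.3, 0.0, -0.9]
width: 0.0218
grip_force: 49.9
```

```bash
python3 st.py; python3 - <<'E'
from h import *
s=read_state(); t=s['ee_pos']
for nm in('scene','side'):
    W=cloud(grab(nm,'b'+nm)); 
    m=(abs(W[...,0]-t[0])<.045)&(abs(W[...,1]-t[1])<.045)
    for lo,hi in((.10,.128),(.128,.145),(.145,.18),(.180,.187),(.187,.193),(.193,.2)):
        k=m&(W[...,2]>lo)&(W[...,2]<hi); p=W[k]
        if k.sum()>3: print(nm,lo,k.sum(),(p.mean(0)-t).round(4),(p.min(0)-t).round(4),(p.max(0)-t).round(4))
    k=m&(W[...,2]>.182)&(W[...,2]<.2)
    if k.sum()>30:
        p=W[k]; print(np.linalg.lstsq(np.c_[p[:,:2]-t[:2],np.ones(len(p))],p[:,2],rcond=None)[0])
E
```

```text
[ 0.472  -0.3271  0.2066] 3.1340961159749194 [-0.04555735  0.13695208  0.0001607 ] [-0.3   0.35  1.04  1.66 -0.31  1.31 -0.73] 22.05
scene 0.128 23 [-0.002   0.0007 -0.0703] [-0.0147 -0.0018 -0.0784] [ 0.0122  0.0027 -0.0624]
scene 0.145 14 [ 0.0027  0.0036 -0.0559] [-0.0045 -0.0012 -0.0616] [ 0.0115  0.0081 -0.0503]
scene 0.18 19 [ 0.0074  0.0087 -0.0208] [-0.0285 -0.0205 -0.0234] [ 0.0256  0.0249 -0.0197]
scene 0.187 100 [ 0.0068  0.0085 -0.0169] [-0.0258 -0.0258 -0.0195] [ 0.0254  0.0279 -0.014 ]
scene 0.193 18 [ 0.0063  0.0078 -0.0115] [-0.0176 -0.0125 -0.0136] [ 0.0205  0.0273 -0.0079]
[-0.00816847 -0.02190957  0.19012979]
side 0.128 41 [-0.0026 -0.0016 -0.0701] [-0.016  -0.0047 -0.0783] [ 0.0109  0.0036 -0.0616]
side 0.145 36 [-0.0042 -0.0041 -0.0529] [-0.0152 -0.0077 -0.0614] [ 0.01    0.0032 -0.0431]
side 0.18 24 [-0.0134 -0.0112 -0.0207] [-0.0278 -0.0277 -0.0229] [ 0.0214  0.024  -0.0197]
side 0.187 169 [-0.0073 -0.01   -0.017 ] [-0.0287 -0.0296 -0.0196] [ 0.0231  0.0271 -0.014 ]
side 0.193 35 [-0.0076 -0.0078 -0.0101] [-0.0178 -0.0137 -0.0135] [ 0.0115  0.0063 -0.007 ]
[0.01473899 0.02026352 0.19061807]
```

{"method": "step_arm", "body": {"delta_pos": [[0.1, 0, -0.5], [0, 0, -0.9], [0, 0, -0.9], [0, 0, -0.9], [0, 0, -0.9], [0, 0, -0.5], [0, 0, -0.22], [0, 0, -0.02], [0, 0, 0]], "turn": [0, 0, 0, 0, 0, 0, 0, 0, 0]}}

```text
time: 23.05
ee_pos: [0.4754, -0.3279, 0.0873]
eef_rot: [1.0, 0.027, 0.0, 0.0]
ft_force: [1.4, 0.1, -0.7]
width: 0.0216
grip_force: 49.9
```

{"method": "step_arm", "body": {"delta_pos": [[0, 0, -0.06], [0, 0, -0.06], [0, 0, 0], [0, 0, 0]], "turn": [0, 0, 0, 0]}}

```text
time: 23.45
ee_pos: [0.475, -0.3276, 0.0837]
eef_rot: [1.0, 0.027, 0.0, 0.0]
ft_force: [0.5, 0.6, -1.3]
width: 0.0217
grip_force: 49.9
```

{"method": "step_arm", "body": {"delta_pos": [[0, 0, 0], [0, 0, 0], [0, 0, 0], [0, 0, 0], [0, 0, 0], [0, 0, 0], [0, 0, 0], [0, 0, 0], [0, 0, 0]], "turn": [0, 0, 0, 0, 0, 0, 0, 0, 0], "grip": 0}}

```text
time: 24.35
ee_pos: [0.475, -0.3277, 0.0836]
eef_rot: [1.0, 0.027, 0.0, 0.0]
ft_force: [0.4, 0.7, 0.3]
width: 0.0834
grip_force: 0.0
```

{"method": "step_arm", "body": {"delta_pos": [[0, 0, 0.5], [0, 0, 1], [0, 0, 1], [0, 0, 1], [0, 0, 1], [0, 0, 0.5], [0, 0, 0]], "turn": [0, 0, 0, 0, 0, 0, 0]}}

```text
time: 25.05
ee_pos: [0.4756, -0.3282, 0.2104]
eef_rot: [1.0, 0.027, 0.001, 0.001]
ft_force: [0.4, -0.4, 0.2]
width: 0.0871
grip_force: 0.0
```

```bash
python3 st.py; python3 - <<'E'
from h import *
for nm in('scene','side'):
    W=cloud(grab(nm,'c'+nm)); m=(abs(W[...,0]-.475)<.045)&(abs(W[...,1]+.326)<.045)
    for lo,hi in((.045,.0635),(.0635,.075),(.08,.13),(.13,.145)):
        k=m&(W[...,2]>lo)&(W[...,2]<hi); p=W[k]; print(nm,lo,k.sum(),p.mean(0).round(4),p.min(0).round(4),p.max(0).round(4))
# nut arms from scene
c=dict(np.load('cscene.npz')); W=cloud(c); hs=c['image'].max(-1)
d=np.array([.6215,-.0045])
m=(abs(W[...,2]-.132)<.005)&(np.hypot(W[...,0]-d[0],W[...,1]-d[1])<.055)
p=W[m][:,:2]; print(m.sum(),p.mean(0),cv2.minEnclosingCircle((p*1000).astype(np.float32)))
r=p-d; f=np.hypot(*r.T)>.022; a=np.degrees(np.arctan2(r[f,1],r[f,0])); h,e=np.histogram(a,36,(-180,180)); print([(int(x),int(y)) for x,y in zip(e,h) if y>2])
mm=(abs(W[...,2]-.110)<.004)&(abs(W[...,0]-.62)<.09)&(abs(W[...,1]+.005)<.09); print(cv2.minEnclosingCircle((W[mm][:,:2]*1000).astype(np.float32)))
E
```

```text
[ 0.4756 -0.3282  0.2104] 3.104933576749466 [-0.0590829   0.10074491  0.00023646] [-0.3   0.35  1.04  1.65 -0.31  1.31 -0.73] 25.05
scene 0.045 299 [ 0.4851 -0.3117  0.058 ] [ 0.4346 -0.3659  0.0451] [ 0.5176 -0.2827  0.0635]
scene 0.0635 134 [ 0.4803 -0.3193  0.0669] [ 0.4384 -0.3616  0.0635] [ 0.5189 -0.2832  0.0746]
scene 0.08 113 [ 0.4782 -0.3205  0.1054] [ 0.4588 -0.3367  0.0805] [ 0.49   -0.3135  0.1295]
scene 0.13 60 [ 0.4753 -0.326   0.1361] [ 0.4595 -0.3404  0.1302] [ 0.4903 -0.3144  0.1401]
side 0.045 478 [ 0.466  -0.3409  0.0575] [ 0.4319 -0.3691  0.0452] [ 0.517  -0.2849  0.0634]
side 0.0635 204 [ 0.4673 -0.338   0.067 ] [ 0.4425 -0.3662  0.0635] [ 0.5097 -0.2936  0.0749]
side 0.08 214 [ 0.468  -0.3362  0.1057] [ 0.4564 -0.3448  0.08  ] [ 0.4892 -0.3191  0.1299]
side 0.13 88 [ 0.4715 -0.3317  0.1356] [ 0.4569 -0.3412  0.1302] [ 0.4872 -0.3188  0.1395]
195 [ 0.62412515 -0.00117108] ((623.9082641601562, -3.1596901416778564), 44.28271484375)
[(-80, 10), (-70, 13), (-60, 8), (-50, 3), (40, 17), (50, 20), (60, 5), (150, 12), (160, 12), (170, 11)]
((621.8801879882812, -2.9308433532714844), 75.87971496582031)
```

{"method": "step_arm", "body": {"delta_pos": [[0.3, 1, 0], [0.3, 1, 0], [0.4, 1, 0], [0.4, 1, 0], [0.4, 1, 0], [0.4, 1, 0], [0.4, 1, 0], [0.4, 1, 0], [0.4, 1, 0], [0.4, 1, 0], [0.4, 1, 0], [0.4, 1, 0]], "turn": [0, 0, 0, 0, 0, 0, 0, 0, 0, 0, 0, 0], "grip": 1, "newtons": 10}}

```text
time: 26.35
ee_pos: [0.5896, -0.0265, 0.207]
eef_rot: [1.0, 0.027, -0.001, 0.0]
ft_force: [-0.4, 0.9, -0.6]
width: 0.0026
grip_force: 0.0
```

{"method": "step_arm", "body": {"delta_pos": [[0.04, 1, 0], [0, 1, 0], [0, 1, 0], [0, 0.2, 0], [0, 0, 0], [0, 0, 0]], "turn": [0, 0, 0, 0, 0, 0]}}

```text
time: 26.95
ee_pos: [0.5907, 0.0509, 0.208]
eef_rot: [1.0, 0.026, -0.0, 0.0]
ft_force: [0.9, -0.7, 1.0]
width: 0.0005
grip_force: 0.0
```

{"method": "step_arm", "body": {"delta_pos": [[0, 0, -0.6], [0, 0, -0.9], [0, 0, -0.9], [0, 0, -0.7], [0, 0, -0.45], [0, 0, 0], [0, 0, 0]], "turn": [0, 0, 0, 0, 0, 0, 0]}}

```text
time: 27.65
ee_pos: [0.5912, 0.0518, 0.1201]
eef_rot: [1.0, 0.027, 0.0, 0.0]
ft_force: [-0.8, 0.0, 1.2]
width: 0.001
grip_force: 0.0
```

{"method": "step_arm", "body": {"delta_pos": [[0, -0.4, 0], [0, -0.6, 0], [0, -0.8, 0], [0, -1, 0], [-0.8, -1, 0.5], [-1, -0.8, 1], [-0.6, -0.4, 1], [0, 0, 1], [0, 0, 0.5], [0, 0, 0], [0, 0, 0], [0, 0, 0]], "turn": [0, 0, 0, 0, 0, 0, 0, 0, 0, 0, 0, 0]}}

```text
time: 28.85
ee_pos: [0.5305, -0.0725, 0.2186]
eef_rot: [1.0, 0.027, -0.001, 0.0]
ft_force: [0.8, 0.0, 0.3]
width: 0.0005
grip_force: 0.0
```

```bash
cat > nut.py <<'E'
from h import *
d=np.array([.6235,-.003])
for i in range(8):
    c=camera('scene'); W=cloud(c); t=read_state()['time']
    m=(abs(W[...,2]-.132)<.006)&(np.hypot(W[...,0]-d[0],W[...,1]-d[1])<.05)
    r=W[m][:,:2]-d; r=r[np.hypot(*r.T)>.022]; z=np.exp(3j*np.arctan2(r[:,1],r[:,0])).mean(); print(round(t,2),len(r),round(np.degrees(np.angle(z))/3,1),round(abs(z),2))
E
python3 st.py; python3 nut.py
```

```text
[ 0.5305 -0.0725  0.2186] 3.124494884678471 [-0.05641063  0.14078426  0.01556826] [-0.85  0.19  1.02  1.74 -0.17  1.3  -1.3 ] 28.85
28.9 115 -55.4 0.92
28.95 117 -23.9 0.91
29.0 119 6.8 0.91
29.05 119 38.0 0.91
29.1 123 -51.8 0.91
29.15 116 -21.9 0.92
29.2 114 9.3 0.92
29.25 119 38.7 0.92
```

{"method": "step_arm", "body": {"delta_pos": [[0, 0, 0.5], [0, 0, 0], [0, 0, 0], [0, 0, 0], [0, 0, 0], [0, 0, 0], [0, 0, 0], [0, 0, 0], [0, 0, 0], [0, 0, 0]], "turn": [0, 0, 0, 0, 0, 0, 0, 0, 0, 0]}}

```text
time: 30.25
ee_pos: [0.531, -0.0726, 0.2323]
eef_rot: [1.0, 0.027, 0.0, 0.0]
ft_force: [0.2, -0.0, 0.5]
width: 0.0007
grip_force: 0.0
```

```bash
python3 nut.py | tail -3; python3 slot.py k4 | grep slope; python3 -c "
from bench import *
print(close_job())"
```

```text
30.55 119 37.3 0.92
30.6 119 -57.9 0.92
30.65 118 -32.6 0.92
slope [(np.float64(52.1), 0), (np.float64(51.4), 2), (np.float64(51.0), -2)]
the job is handed in; nothing more can be done
None
```

The job is handed in at about 31 s; no verdict came back. By my camera checks both screws are home, the key is back in its block on its flange, and the disc is coasting at about 9–10 rad/s, more than one full turn.

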